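# Dry-block heater: four clicks up, then start

### The job

Turn the click-stop thermostat dial of the dry-block heater up (clockwise) by exactly four clicks from where it stands, pushing its raised finger bar round with a fingertip and not pinching or gripping it. Once the dial rests in its fourth click, press the green start button fully in and let it come up again. Leave the tubes in the block and all the other glassware and plastic ware where they stand.

Things in the scene. Friction and masses are not known exactly. Their poses are not given: they have to be found in the camera images.
- dial (a joint): Angle of the thermostat dial, rad, clockwise from above positive (= up, hotter): 0 low stop, 3.77 high stop. A spring detent holds it in stops 24 degrees (0.419 rad) apart: 0, 0.419, 0.838 ...; it starts in one of the lowest four. Leaving a stop takes 0.085 N m (3.4 N at 25 mm from the axis); past halfway it snaps by itself into the next, and waits there until the finger catches up.
- dial_center (a point): On the dial's upright axis, top of its finger bar, 114 mm above the bench; turns with the dial. x: along the bar to the pointer end, z up. Bar 62 mm long (31 each way along x), 11 wide (y), top at z 0; skirt (64 across) top at z -19, silver bezel (94 across) at -27, console at -29 mm. Clockwise: push the pointer half of the bar to -y or the other half to +y.
- dial_tip (a point): Pointer end of the finger bar, top edge, 31 mm from the axis; turns with the dial. The dial is a black skirted knob with a straight black bar across it; a white line on the bar runs to this end. Ten black marks on the bezel show the stops; a red band widens towards high.
- start (a joint): Green start button: how far it is pressed in, m; 0 up, 0.005 fully in, straight down. It springs back; fully in takes 5 N.
- start_top (a point): Centre of the top face of the green button (20 mm across, standing about 9 mm out of a grey collar 36 mm across), 102 mm above the bench; goes down with the button.
- heater: Dry-block heater, white case 210 x 320 mm (x, y), fixed; origin under its centre, front to -x. Right half (-y): blue console, top 85 mm up, dial axis at x 25, y -82, button at x -68, y -128 mm. Left half: drilled aluminium block 150 x 115 mm round x 0, y 80, top 100 mm up, with three capped tubes reaching 135 mm.
- tube_red: Capped tube with a red cap, 80 mm long, 16 mm across (cap 19 mm), standing loose in a 45 mm deep well of the block; origin at the centre of its foot, z along it. To be left alone.
- tube_blue: Capped tube with a blue cap, 80 mm long, 16 mm across (cap 19 mm), standing loose in a 45 mm deep well of the block; origin at the centre of its foot, z along it. To be left alone.
- tube_white: Capped tube with a white cap, 80 mm long, 16 mm across (cap 19 mm), standing loose in a 45 mm deep well of the block; origin at the centre of its foot, z along it. To be left alone.
- flask: Conical glass flask with a black stopper, 82 mm across, 150 mm high, beside the heater's right side; origin under its centre, z up. Bystander.
- jug: Translucent plastic beaker with a side handle, 92 mm across (77 mm to the outside of the handle), 115 mm high, left of the heater; origin under its centre, z up. Bystander.
- funnel: White plastic funnel standing mouth down, 104 mm across, 115 mm high, on the right of the bench; origin under its centre, z up. Bystander.
- dishes: Stack of three clear culture dishes, 92 mm across, 43 mm high, beyond the heater; origin under its centre, z up. Bystander.

How it is judged:
By the outcome, as a careful person would: the job done as asked, in the order asked, and still so for the second after the job is handed in, with the robot touching nothing.
It also fails if it takes over 51 s, if anything falls off the work surface, if the arm or the gripper's body presses on something with over 40 N, if the wrist force passes 120 N, or if a joint passes its speed limit or range.

### The arm

A 6-joint arm with a two-finger parallel gripper is mounted at the origin on the work surface. World frame = base frame: x ahead of the robot, y to its left, z up, the work surface at z = 0. Lengths are in m, angles in rad, forces in N, time in s.
With the tool pointing down it reaches from about 0.325 to 0.85 m from the base axis. Payload 4.4 kg.
Tool frame: the origin (TCP) lies at the very end of the fingers, on their centre line; the grasp point (between the pads) lies 19 mm behind it (ctrl.pinch_z is the z of the grasp point in the tool frame, in m); z points along the fingers, y is the direction in which the jaws open and shut (so a half turn about z gives the same grasp; the last joint's range is limited). The gripper opens to 94 mm and grips with 3 to 60 N. Pads are 16 mm wide; open, the fingers measure 119 mm over their backs; the gripper's body (75 mm by 177 mm) begins 78 mm behind the grasp point.
Start: joints at [-1.296, 0.207, 1.542, -0, 1.393, -0.15], TCP at [0.237, -0.524, 0.205] pointing down, gripper open.
Joint ranges: [-2.73, 2.73], [-0.86, 2.22], [0.23, 2.46], [-1.11, 4.25], [0.08, 2.63], [-2.82, 2.82]. Speed limits (rad/s): [2.79, 2.79, 3.14, 3.14, 3.14, 3.14].

### API

Orientations are given as a unit quaternion [x, y, z, w].
In Python, from bench import telemetry, viewer, order, ctrl gives the robot as it stands. The module is installed in compiled form; this text tells all that it offers.
- The arm moves only by the tool arm_command, never from a script. Its argument "increments" is one flat list of numbers, 7 for each row, row after row: the turn, a rotation vector about the tool's x, y, z normalised to -1 to 1, where 1 is 1.5 rad, then the shift along the tool's x, y, z normalised to -1 to 1, where 1 is 100 mm, then the opening, from -1 (shut) to 1 (fully open). In form: [rx, ry, rz, x, y, z, jaw, rx, ry, rz, x, y, z, jaw, ...]. A call has 1 to 8 rows; each row is the pose to reach, as a shift and turn from the pose measured when the call began, along the tool's axes at that moment; what a row does not reach only later rows make up. A row lasts 1/8 s, in which the tool goes at most 62.5 mm and 10.7 degrees, less where a joint would pass 70% of its speed; a pose out of reach is approached as far as the arm can. A call with a number of a shift or a turn outside -1 to 1 is refused whole. A call with a gripper value outside its range is refused whole. The fingers move at their own pace and stop on an object; "newtons" is the grip in N (left out, the last holds). Time passes only in rows, so rows that repeat a pose let the fingers close. It gives the time, the measured TCP pose, the force and the opening at its end, in the units of the state.
- telemetry.get_obs(): the state, without advancing time (a new reading comes with each control period).
- viewer.get_image(name): name is "side" or "top"; returns a dict with "image" (384x512x3 uint8, red, green, blue), "fx", "fy", "cx", "cy" (pixels), "rvec" (rotation vector, rad) and "tvec" (3), from world to camera coordinates, as OpenCV has them. Camera axes: x right, y down, z forward; pixel columns grow to the right and rows downward; lengths in m; the calibration is good to about 2 mm. A picture is of the moment at which its call begins. There is no depth.
- order.finish_job(): hands the job in, once; it reports no verdict.
The state is a dict: "time_s": time; "qpos": joint angles; "qd": joint speeds; "joint_torque": joint torques, N m; "eef_pos": TCP position; "orientation": TCP orientation; "ft_force": force on the tool from outside, world axes, zero at the start; "moment": the same for the moment, N m; "finger_gap": finger opening in m.
Only numpy, scipy, OpenCV 4.12 (cv2) and the standard library are available. Lean on these libraries where they do the work, as an engineer would, in place of code of your own. Each camera call takes 0.05 s, during which the arm holds its last target. There are 200 camera calls.

## Working session

There is one attempt and no reset: what is moved stays moved. The work goes in short steps, Python scripts to look and compute and a tool call to move; the robot and the scene stay as the last step left them, time stands still between calls to the robot, and variables do not carry over. Pictures are saved under pics/ and viewed, about 8 in all and at most 12, crops included, and the job is handed in when it is done.

Besides the shell and the picture viewer there is one more tool, called after "Call:" as name(argument=value, ...), one argument or row to a line, values as JSON. arm_command: Moves the arm, as the interface text tells. Scaled input: -1 to 1 covers 100 mm each way for a shift and 1.5 rad each way for a turn. Its arguments: {"type":"object","properties":{"increments":{"type":"array","items":{"type":"number","minimum":-1,"maximum":1}},"newtons":{"type":"number"}},"required":["increments"]}

```bash
mkdir -p pics
cat > h.py <<'E'
import numpy as np, cv2
from bench import telemetry, viewer, order, ctrl
from scipy.spatial.transform import Rotation as R
def cam(n):
    d=viewer.get_image(n); d['K']=np.array([[d['fx'],0,d['cx']],[0,d['fy'],d['cy']],[0,0,1.]]); d['R']=R.from_rotvec(np.ravel(d['rvec'])).as_matrix(); d['t']=np.ravel(d['tvec']); return d
def ray(d,u,v,z):
    c=-d['R'].T@d['t']; r=d['R'].T@np.linalg.inv(d['K'])@[u,v,1]; return c+r*(z-c[2])/r[2]
def proj(d,p):
    q=d['K']@(d['R']@np.asarray(p)+d['t']); return q[:2]/q[2]
def save(d,f,box=None,s=1):
    im=d['image'][...,::-1]
    if box: im=im[box[1]:box[3],box[0]:box[2]]
    cv2.imwrite('pics/'+f,cv2.resize(im,None,fx=s,fy=s,interpolation=cv2.INTER_CUBIC))
E
python3 - <<'E'
from h import *
a=cam('top');b=cam('side')
cv2.imwrite('pics/a.png',cv2.resize(a['image'][...,::-1],(780,585)))
cv2.imwrite('pics/b.png',cv2.resize(b['image'][...,::-1],(780,585)))
for d in (a,b): print(-d['R'].T@d['t'],d['R'][2],d['fx'])
o=telemetry.get_obs();print(o)
for n,d in(('top',a),('side',b)):
    hsv=cv2.cvtColor(d['image'],cv2.COLOR_RGB2HSV)
    m=cv2.inRange(hsv,(40,90,40),(85,255,255))
    k,l,s,c=cv2.connectedComponentsWithStats(m)
    for i in range(1,k):
        if s[i,4]>15: print(n,'green',s[i],c[i],ray(d,*c[i],.102))
E
```

```text
[ 0.46037668 -0.07280836  1.15390453] [ 0.16886446 -0.02706228 -0.98526769] 403.9774526023
[0.25944099 0.63660825 1.01829234] [ 0.30931756 -0.57747522 -0.75554286] 465.99223529429537
{'time_s': 0.1, 'qpos': array([-1.29649383e+00,  2.07332322e-01,  1.54278260e+00, -1.52922063e-05,
        1.39348902e+00, -1.50493363e-01]), 'qd': array([-0.00011834, -0.00189025, -0.00222158,  0.00094296, -0.00210284,
       -0.00022629]), 'joint_torque': array([-3.69663758e-04, -3.71866500e+01, -2.82289553e+01,  6.99888146e-02,
        3.11312196e-02, -5.11276107e-05]), 'eef_pos': array([ 0.23677009, -0.52320492,  0.20442183]), 'orientation': array([ 9.77527451e-01,  2.10805768e-01, -6.97247867e-05, -1.00325424e-03]), 'ft_force': array([ 0.55598813,  0.26358311, -0.25487319]), 'moment': array([-0.02468707, -0.03146397, -0.02481658]), 'finger_gap': 0.09362667615524722}
top green [284 220   8   7  43] [287.1627907  223.18604651] [ 0.5656144 -0.1911456  0.102    ]
side green [296 173   7   6  37] [298.91891892 175.45945946] [ 0.56521305 -0.18747134  0.102     ]
```

View pics/a.png

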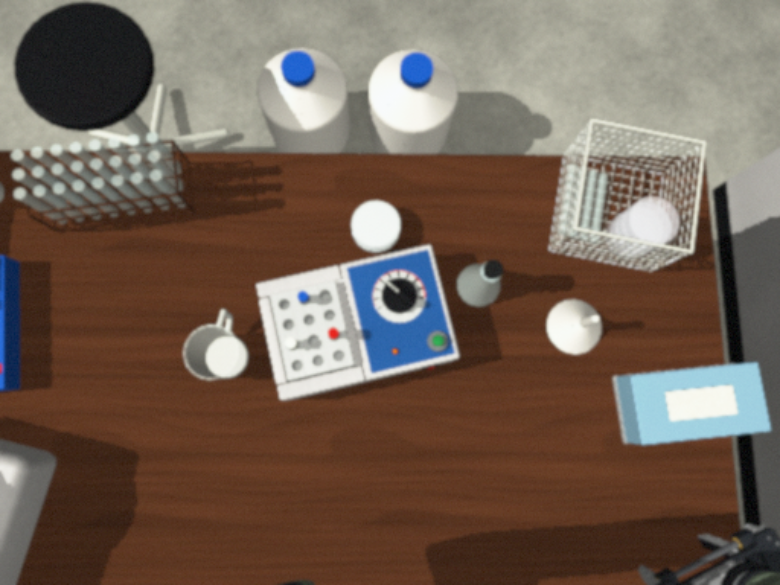

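View pics/b.png

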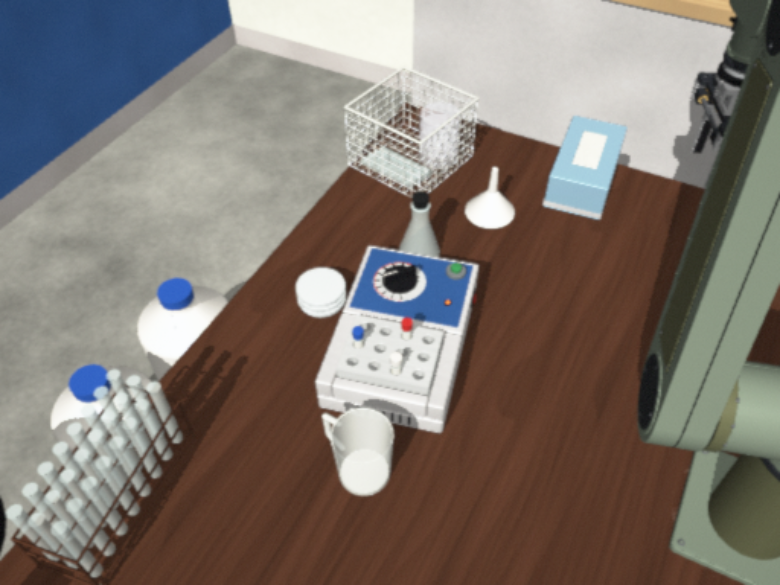

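The top view shows the heater with a blue console: dial at about (400,296) of 780x585, its white line towards upper left, and the green button at (438,341). The flask is right of the console, with the tubes on the left. The side view agrees. Next I'll measure the dial's axis and pointer.

Run:
```python
from h import *
a=cam('top');b=cam('side')
t1=cv2.resize(a['image'][170:240,235:305,::-1],(560,560),interpolation=cv2.INTER_CUBIC)
hsv=cv2.cvtColor(a['image'],cv2.COLOR_RGB2HSV)
blue=cv2.inRange(hsv,(100,120,60),(125,255,255)); 
k,l,s,c=cv2.connectedComponentsWithStats(blue)
i=[i for i in range(1,k) if s[i,0]<263<s[i,0]+s[i,2] and s[i,1]<195<s[i,1]+s[i,3]][0]
m=(l==i).astype(np.uint8)
cs,h=cv2.findContours(m,cv2.RETR_CCOMP,cv2.CHAIN_APPROX_NONE)
for q,hh in zip(cs,h[0]):
    if len(q)>15:
        r=cv2.minAreaRect(q); print('hole' if hh[3]>=0 else 'outer',r, ray(a,*r[0],.087 if hh[3]>=0 else .085))
        if hh[3]<0:
            w=np.array([ray(a,*p,.085)[:2] for p in cv2.boxPoints(r)]); print(w)
cv2.imwrite('pics/c.png',t1)
cv2.imwrite('pics/d.png',cv2.resize(b['image'][160:220,230:320,::-1],(720,480),interpolation=cv2.INTER_CUBIC))
```

```text
outer ((262.64385986328125, 203.61643981933594), (69.20765686035156, 54.3403434753418), 76.86598205566406) [ 0.61987017 -0.12815585  0.085     ]
[[ 0.69497994 -0.03584294]
 [ 0.72981642 -0.17970627]
 [ 0.54614885 -0.2187623 ]
 [ 0.51383767 -0.07844047]]
hole ((259.0000305175781, 230.0), (5.656853675842285, 5.656853675842285), 45.0) [ 0.5490972  -0.11790792  0.087     ]
hole ((261.5000305175781, 194.00001525878906), (37.47665786743164, 37.476661682128906), 45.0) [ 0.64564982 -0.12516776  0.087     ]
```

View pics/c.png

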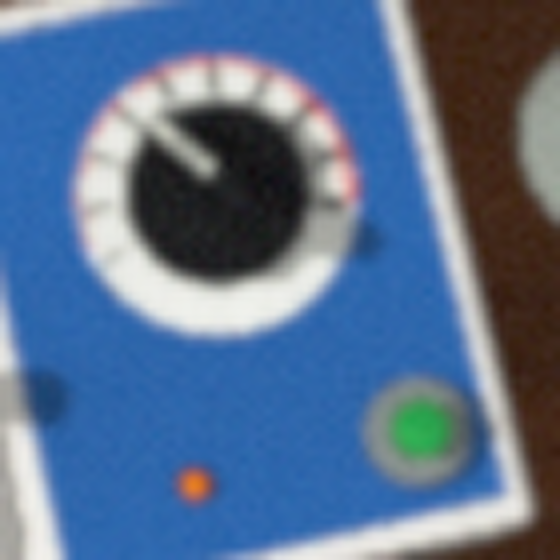

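View pics/d.png

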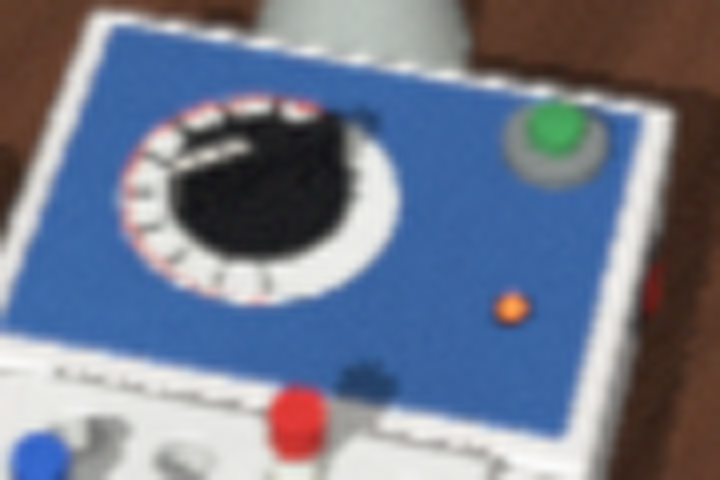

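Crop 1 (top): bezel centre about (218,195), white line from (213,170) to (145,112), three stop marks below it on the low side, so the dial is at stop 3. Crop 2 (side) agrees, with the pointer over the fourth mark. Now I'll compute the approach.

```bash
cat >> h.py <<'E'
C=np.array([.6456,-.1252]); B=np.array([.5655,-.1905])
def u(d): return np.array([np.cos(np.radians(d)),np.sin(np.radians(d))])
def yaw(o):
    x=R.from_quat(o['orientation']).as_matrix()[:,0]; return np.degrees(np.arctan2(x[1],x[0]))
def go(xy,z,y=None,o=None):  # increments needed from the present pose
    o=o or telemetry.get_obs(); M=R.from_quat(o['orientation']).as_matrix()
    s=M.T@(np.array([*xy,z])-o['eef_pos'])/.1
    t=np.zeros(3) if y is None else (R.from_matrix(M).inv()*R.from_euler('ZX',[y,180],degrees=True)).as_rotvec()/1.5
    return np.round(t,3),np.round(s,3)
E
python3 - <<'E'
from h import *
a=cam('top')
p,q=ray(a,253.1,184,.114),ray(a,261.6,191.3,.114)
v=p-q;print(p,q,np.degrees(np.arctan2(v[1],v[0])),'from C',np.degrees(np.arctan2(*(p[:2]-C)[::-1])))
th=48.8
s=C+20*.001*u(th)+.025*u(th+90);print(s,yaw(telemetry.get_obs()))
print(go(s,.2),go(s,.2,139))
E
```

```text
[ 0.66756756 -0.1019521   0.114     ] [ 0.64813641 -0.12415286  0.114     ] 48.80604851950952 from C 46.62197601162306
[ 0.63996342 -0.09368447] 24.33971009083426
(array([0., 0., 0.]), array([ 5.444, -2.255,  0.052])) (array([-0.000e+00, -1.000e-03, -1.334e+00]), array([ 5.444, -2.255,  0.052]))
```

Call:
arm_command(
  increments=[0,0,0,0.5,-0.5,0,-1,0,0,0,1,-1,0,-1],
  newtons=10,
)

```text
time_s: 0.5
eef_pos: [0.281, -0.4058, 0.2046]
orientation: [0.978, 0.21, 0.0, -0.001]
ft_force: [0.8, 0.2, 0.4]
finger_gap: 0.0774
```

Call:
arm_command(
  increments=[0,0,0,0.5,-0.35,0,-1,0,0,0,1,-0.7,0,-1,0,0,0,1,-0.7,0,-1],
)

```text
time_s: 0.88
eef_pos: [0.3449, -0.2975, 0.2047]
orientation: [0.977, 0.213, 0.0, -0.001]
ft_force: [-0.2, 0.3, -0.3]
finger_gap: 0.0472
```

Call:
arm_command(
  increments=[0,0,0,0.5,-0.3,0,-1,0,0,0,1,-0.6,0,-1],
)

```text
time_s: 1.12
eef_pos: [0.4112, -0.2019, 0.2052]
orientation: [0.977, 0.211, 0.001, -0.001]
ft_force: [0.6, -0.6, -0.3]
finger_gap: 0.0274
```

Call:
arm_command(
  increments=[0,0,0,0.5,0,0,-1,0,0,0,1,0,0,-1,0,0,0,1,0,0,-1],
)

```text
time_s: 1.5
eef_pos: [0.5042, -0.1606, 0.205]
orientation: [0.977, 0.213, 0.001, -0.0]
ft_force: [-1.8, -0.2, -0.3]
finger_gap: 0.0012
```

```bash
python3 -c "
from h import *
print(go([.63996,-.09368],.2,139),telemetry.get_obs()['time_s'])"
```

```text
(array([ 1.000e-03, -1.000e-03, -1.332e+00]), array([ 1.513, -0.044,  0.052])) 1.5
```

Call:
arm_command(
  increments=[0,0,-0.12,0.4,0,0,-1,0,0,-0.24,0.75,0,0,-1,0,0,-0.36,0.75,0,0,-1,0,0,-0.48,0.75,0,0,-1,0,0,-0.6,0.75,0,0,-1,0,0,-0.7,0.75,0,0,-1,0,0,-0.7,0.75,0,0,-1],
)

```text
time_s: 2.38
eef_pos: [0.5715, -0.1313, 0.2049]
orientation: [0.74, 0.672, 0.0, -0.0]
ft_force: [-0.5, 0.5, -0.4]
finger_gap: 0.0004
```

```bash
python3 -c "
from h import *
print(go([.63996,-.09368],.15,139),telemetry.get_obs()['time_s'])"
```

```text
(array([ 0.   , -0.   , -0.634]), array([0.44 , 0.646, 0.549])) 2.375
```

Call:
arm_command(
  increments=[0,0,-0.12,0.22,0.32,0,-1,0,0,-0.24,0.44,0.65,0,-1,0,0,-0.36,0.44,0.65,0,-1,0,0,-0.48,0.44,0.65,0.2,-1,0,0,-0.6,0.44,0.65,0.4,-1,0,0,-0.634,0.44,0.646,0.55,-1,0,0,-0.634,0.44,0.646,0.55,-1],
)

```text
time_s: 3.25
eef_pos: [0.6382, -0.0944, 0.148]
orientation: [0.352, 0.936, -0.0, -0.002]
ft_force: [-0.9, -0.6, -0.5]
finger_gap: 0.001
```

Run:
```python
from h import *
print(go([.63996,-.09368],.101,139),telemetry.get_obs()['eef_pos'])
b=cam('side');save(b,'e.png',(200,100,340,220),5)
t=telemetry.get_obs()['eef_pos'];print((proj(b,t)-[200,100])*5)
```

```text
(array([-0.001, -0.003, -0.003]), array([-0.01 ,  0.018,  0.47 ])) [ 0.63823556 -0.09442948  0.14804007]
[294.42820451 382.76437633]
```

View pics/e.png

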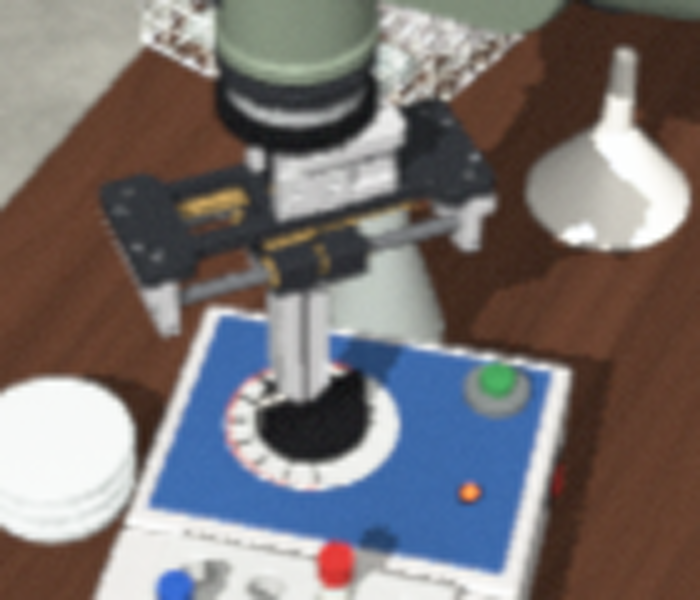

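The close side view shows the closed fingers above the dial, at about (300,395), with the pointer hidden behind them. Nothing else is near. I'll descend and compute the arc.

Call:
arm_command(
  increments=[0,0,0,-0.01,0.02,0.25,-1,0,0,0,-0.01,0.02,0.47,-1,0,0,0,-0.01,0.02,0.47,-1],
)

```text
time_s: 3.68
eef_pos: [0.64, -0.0938, 0.1012]
orientation: [0.353, 0.936, -0.0, -0.002]
ft_force: [0.4, -0.7, 0.3]
finger_gap: 0.0005
```

```bash
cat >> h.py <<'E'
def arc(angs):
    o=telemetry.get_obs(); print(o['time_s'],o['eef_pos'].round(4),yaw(o).round(1),o['ft_force'].round(1))
    for a in angs: t,s=go(C+.02*u(a)+.0135*u(a+90),.101,a+90,o); print(a,t.round(2),s.round(2))
E
python3 -c "
from h import *
arc([48.8-8*i for i in range(7)])"
```

```text
3.675 [ 0.64   -0.0938  0.1012] 138.7 [ 0.4 -0.7  0.3]
48.8 [-0. -0. -0.] [-0.11  0.    0.  ]
40.8 [-0.   -0.    0.09] [-0.14  0.02  0.  ]
32.8 [-0.   -0.    0.18] [-0.17  0.03  0.  ]
24.799999999999997 [-0.   -0.    0.28] [-0.21  0.04  0.  ]
16.799999999999997 [-0.   -0.    0.37] [-0.24  0.04  0.  ]
8.799999999999997 [-0.   -0.    0.46] [-0.27  0.04  0.  ]
0.7999999999999972 [-0.   -0.    0.56] [-0.31  0.04  0.  ]
```

Call:
arm_command(
  increments=[0,0,0,-0.11,0,0,-1,0,0,0.05,-0.125,0.01,0,-1,0,0,0.09,-0.14,0.02,0,-1,0,0,0.14,-0.155,0.025,0,-1,0,0,0.18,-0.17,0.03,0,-1,0,0,0.23,-0.19,0.035,0,-1,0,0,0.28,-0.21,0.04,0,-1,0,0,0.28,-0.21,0.04,0,-1],
)

```text
time_s: 4.68
eef_pos: [0.6591, -0.1045, 0.1028]
orientation: [0.54, 0.842, -0.0, -0.002]
ft_force: [-2.2, 3.2, 2.2]
finger_gap: 0.0003
```

Run:
```python
from h import *
arc([24.8-8*i for i in range(7)])
save(cam('side'),'f1.png',(235,150,295,200),6);a=cam('top');save(a,'f2.png',(235,165,295,225),6)
cv2.imwrite('pics/f.png',np.hstack([cv2.resize(cv2.imread('pics/f1.png'),(390,360)),cv2.imread('pics/f2.png')]))
```

```text
4.675 [ 0.6591 -0.1045  0.1028] 114.6 [-2.2  3.2  2.2]
24.8 [-0. -0. -0.] [ 0.   -0.01  0.02]
16.8 [-0.   -0.    0.09] [-0.02  0.01  0.02]
8.8 [-0.   -0.    0.18] [-0.06  0.02  0.02]
0.8000000000000007 [-0.   -0.    0.28] [-0.09  0.03  0.02]
-7.199999999999999 [-0.   -0.    0.37] [-0.12  0.03  0.02]
-15.2 [-0.   -0.    0.46] [-0.16  0.03  0.02]
-23.2 [-0.   -0.    0.56] [-0.19  0.03  0.02]
```

View pics/f.png

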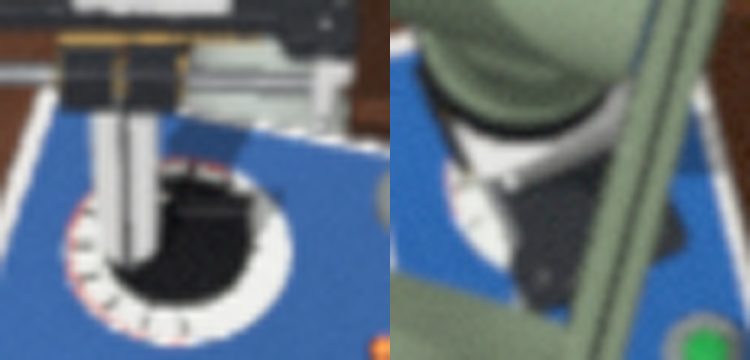

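The left view shows the fingertip at about (130,260), standing behind the bar on the skirt. The top view is blocked by the arm. The 4 N push matches the detent, so I'll continue.

Call:
arm_command(
  increments=[0,0,0.07,-0.015,0.005,0,-1,0,0,0.14,-0.04,0.015,0,-1,0,0,0.21,-0.065,0.025,0,-1,0,0,0.28,-0.09,0.03,0,-1,0,0,0.35,-0.115,0.03,0,-1,0,0,0.42,-0.145,0.03,0,-1,0,0,0.46,-0.16,0.03,0,-1,0,0,0.46,-0.16,0.03,0,-1],
)

```text
time_s: 5.78
eef_pos: [0.6698, -0.1183, 0.103]
orientation: [0.792, 0.61, 0.0, -0.001]
ft_force: [0.6, 1.4, 0.1]
finger_gap: 0.001
```

Run:
```python
from h import *
arc([-15.2,-23,-30,-36,-40,-43])
save(cam('side'),'g.png',(225,140,315,215),8)
```

```text
5.775 [ 0.6698 -0.1183  0.103 ] 75.2 [0.6 1.4 0.1]
-15.2 [-0. -0.  0.] [ 0.   -0.02  0.02]
-23 [-0.  -0.   0.1] [-0.02  0.    0.02]
-30 [-0.   -0.    0.18] [-0.05  0.01  0.02]
-36 [-0.   -0.    0.25] [-0.08  0.02  0.02]
-40 [-0.   -0.    0.29] [-0.09  0.02  0.02]
-43 [-0.   -0.    0.33] [-0.1   0.02  0.02]
```

View pics/g.png

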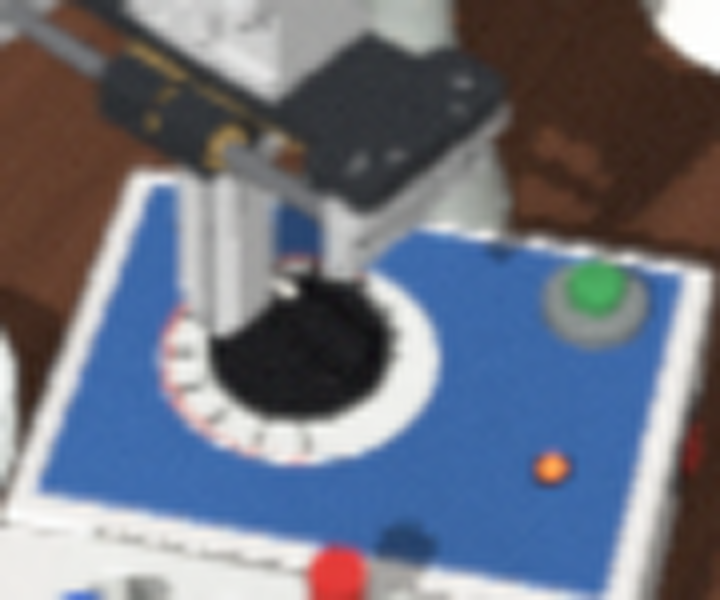

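The side view shows the pointer's white end at about (285,285), just past the fingertip at (215,330). I'll convert that to an angle.

Run:
```python
from h import *
d=cam('side');p=ray(d,225+285/8,140+285/8,.114)[:2]-C;print(p,np.degrees(np.arctan2(p[1],p[0])))
for a in (.8,-23.2,-47.2): print(a,(proj(d,[*(C+.027*u(a)),.114])-[225,140])*8)
```

```text
[ 0.00647404 -0.004252  ] -33.29600625736099
0.8 [224.26869949 273.6837348 ]
-23.2 [245.21486023 254.78470577]
-47.2 [274.7523675  243.67310793]
```

Call:
arm_command(
  increments=[0,0,0.06,-0.01,0,0,-1,0,0,0.12,-0.03,0.005,0,-1,0,0,0.18,-0.05,0.01,0,-1,0,0,0.24,-0.075,0.02,0,-1,0,0,0.29,-0.09,0.02,0,-1,0,0,0.32,-0.1,0.02,0,-1,0,0,0.32,-0.1,0.02,0,-1],
)

```text
time_s: 6.75
eef_pos: [0.6702, -0.1284, 0.1035]
orientation: [0.914, 0.405, 0.001, 0.0]
ft_force: [3.0, 2.2, -1.3]
finger_gap: 0.0003
```

Run:
```python
from h import *
arc([-40,-43])
d=cam('side');save(d,'i.png',(225,140,315,215),8)
```

```text
6.75 [ 0.6702 -0.1284  0.1035] 47.8 [ 3.   2.2 -1.3]
-40 [ 0.   -0.   -0.03] [ 0.   -0.01  0.02]
-43 [ 0.   -0.    0.01] [-0.01 -0.    0.02]
```

View pics/i.png

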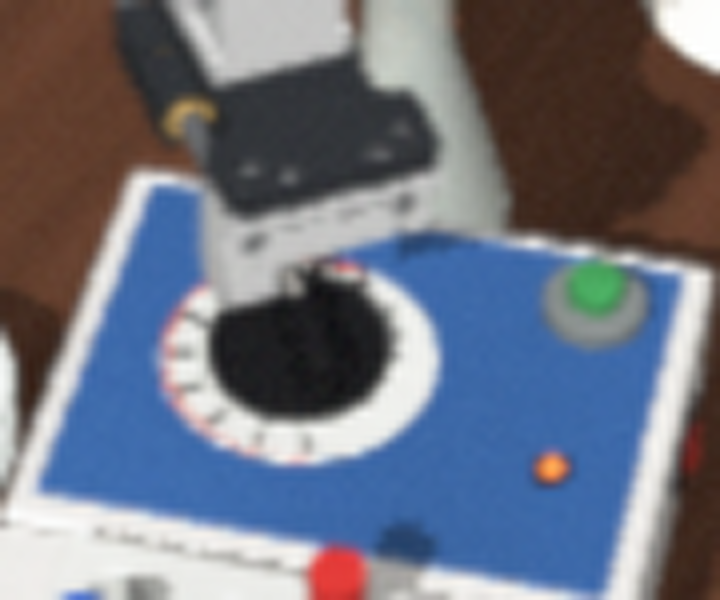

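The fingers now hide the pointer, and the residual push leaves its stop unclear. I'll back off, lift, and look.

Call:
arm_command(
  increments=[0,0,0,0.1,0,0,-1,0,0,0,0.12,0,-0.3,-1,0,0,0,0.12,0,-0.8,-1,0,0,0,0.12,0,-0.8,-1],
)

```text
time_s: 7.3
eef_pos: [0.6815, -0.1206, 0.1897]
orientation: [0.914, 0.405, 0.005, 0.004]
ft_force: [-0.4, -1.2, 0.6]
finger_gap: 0.0005
```

Call:
arm_command(
  increments=[0,0,0,-0.4,-0.2,0,-1,0,0,0,-0.85,-0.4,0,-1,0,0,0,-0.85,-0.4,0,-1],
)

```text
time_s: 7.68
eef_pos: [0.5908, -0.157, 0.1865]
orientation: [0.915, 0.404, 0.002, 0.002]
ft_force: [-0.1, -0.6, -0.1]
finger_gap: 0.0007
```

Run:
```python
from h import *
d=cam('side');save(d,'j.png',(225,140,315,215),8)
print(telemetry.get_obs()['eef_pos'])
for a in (-23.2,-47.2,-71.2): print(a,(proj(d,[*(C+.027*u(a)),.114])-[225,140])*8)
print((proj(d,[*C,.114])-[225,140])*8)
```

```text
[ 0.5929837  -0.15681268  0.18735053]
-23.2 [245.21486023 254.78470577]
-47.2 [274.7523675  243.67310793]
-71.2 [307.90649732 242.13887247]
[296.46188164 299.65271691]
```

View pics/j.png

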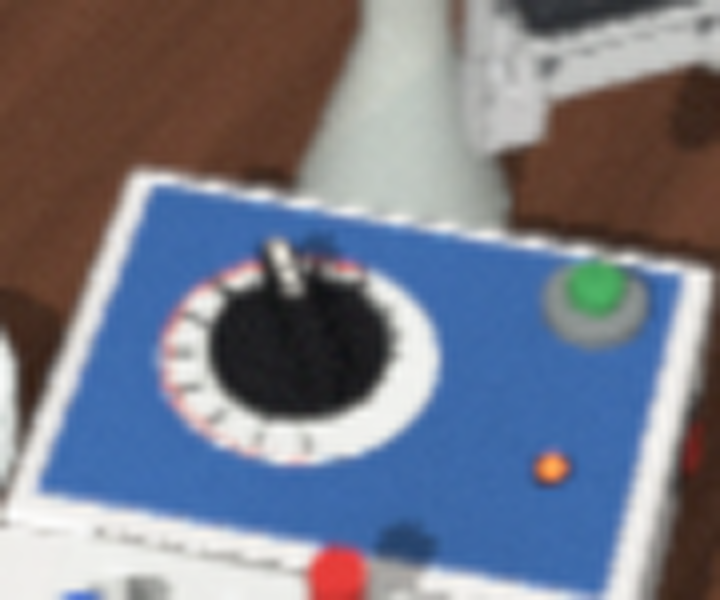

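The pointer line runs from (295,295) to (275,242), matching the prediction for exactly four clicks (274.8,243.7). Next is the button.

```bash
python3 -c "
from h import *
print(go(B,.112,47.5))"
```

```text
(array([ 0.006, -0.003,  0.003]), array([-0.438,  0.017,  0.752]))
```

Call:
arm_command(
  increments=[0,0,0,-0.44,0.02,0,-1,0,0,0,-0.44,0.02,0.2,-1,0,0,0,-0.44,0.02,0.5,-1,0,0,0,-0.44,0.02,0.74,-1,0,0,0,-0.44,0.02,0.74,-1,0,0,0,-0.44,0.02,0.74,-1],
)

```text
time_s: 8.48
eef_pos: [0.5668, -0.191, 0.1139]
orientation: [0.914, 0.405, 0.004, 0.003]
ft_force: [-0.5, 0.2, 0.5]
finger_gap: 0.0005
```

```bash
python3 -c "
from h import *
print(go(B,.102,47.5),telemetry.get_obs()['ft_force'])"
```

```text
(array([ 0.007, -0.003,  0.003]), array([-0.006, -0.014,  0.118])) [-0.46209549  0.15881871  0.48323632]
```

Call:
arm_command(
  increments=[0,0,0,-0.01,-0.01,0.1,-1,0,0,0,-0.01,-0.01,0.14,-1,0,0,0,-0.01,-0.01,0.17,-1,0,0,0,-0.01,-0.01,0.19,-1,0,0,0,-0.01,-0.01,0.2,-1,0,0,0,-0.01,-0.01,0.2,-1],
)

```text
time_s: 9.22
eef_pos: [0.5662, -0.1912, 0.0971]
orientation: [0.914, 0.405, 0.005, 0.004]
ft_force: [-5.2, 3.7, 15.0]
finger_gap: 0.0002
```

Call:
arm_command(
  increments=[0,0,0,0,0,0.04,-1,0,0,0,0,0,0.04,-1],
)

```text
time_s: 9.48
eef_pos: [0.5663, -0.1912, 0.097]
orientation: [0.914, 0.405, 0.005, 0.004]
ft_force: [-8.8, 3.1, 18.6]
finger_gap: 0.0006
```

Call:
arm_command(
  increments=[0,0,0,0,0,-0.1,-1,0,0,0,0,0,-0.5,-1,0,0,0,0,0,-1,-1,0,0,0,0,0,-1,-1],
)

```text
time_s: 9.98
eef_pos: [0.5682, -0.1925, 0.2025]
orientation: [0.914, 0.405, 0.008, 0.008]
ft_force: [0.4, 0.1, -1.0]
finger_gap: 0.0005
```

Call:
arm_command(
  increments=[0,0,0,-0.4,0,0,-1,0,0,0,-0.9,0,0,-1,0,0,0,-0.9,0,0,-1,0,0,0,-0.9,0,0,-1],
)

```text
time_s: 10.48
eef_pos: [0.5074, -0.2587, 0.2007]
orientation: [0.914, 0.405, 0.008, 0.007]
ft_force: [0.7, 0.0, -0.1]
finger_gap: 0.0006
```

Run:
```python
from h import *
d=cam('side');save(d,'k.png',(185,130,325,250),5)
print(telemetry.get_obs()['eef_pos'],telemetry.get_obs()['ft_force'])
print((proj(d,[*(C+.027*u(-47.2)),.114])-[185,130])*5)
hsv=cv2.cvtColor(d['image'],cv2.COLOR_RGB2HSV);m=cv2.inRange(hsv,(40,90,40),(85,255,255))
k,l,s,c=cv2.connectedComponentsWithStats(m);print(s[1:],c[1:])
```

```text
[ 0.5078088  -0.25840298  0.20092783] [0.68255308 0.82627668 0.0499358 ]
[371.72022969 202.29569246]
[[296 173   7   6  37]] [[298.91891892 175.45945946]]
```

View pics/k.png

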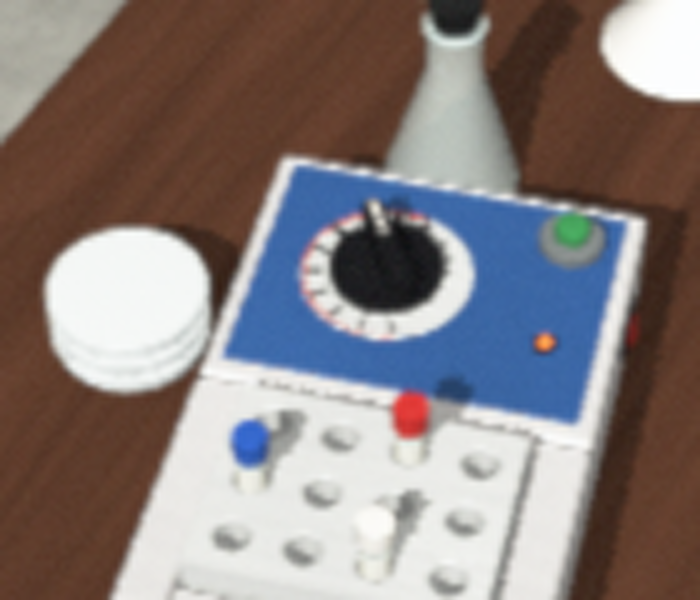

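The pointer end at (372,203) is still at the fourth click, where predicted. The button is up, with the same green pixels as at the start, and the tubes, flask and dishes are in place. Handing in.

```bash
python3 -c "
from bench import order
print(order.finish_job())"
```

```text
the job is handed in; nothing more can be done
None
```

I turned the dial up exactly four clicks and then pressed the start button once. I handed the job in at about 10.5 s on the robot's clock.

- **Dial:** I pushed the finger bar round with the closed fingertips, from stop 3 to stop 7. After I backed off, the pointer end was within about 2 pixels of its predicted place for four clicks, in an 8x enlargement. It was still there after the button press.
- **Button:** It went in until it stopped at 97 mm above the bench, which is 5 mm of travel. Pushing harder, from 15 to 19 N, moved it no further. After release its green patch matched the starting image exactly, so it is up again.
- **Surroundings:** In the last side view the tubes, flask and dishes stand where they were, and the robot touches nothing. That crop leaves out the jug and shows only part of the funnel, so I did not recheck those two. The arm never came near the jug and passed well above the funnel.

No final check failed. Mid-push, the fingertip ran about 2 mm higher than commanded, and while the button was pressed there was a sideways force of up to about 9 N. Neither had any visible effect.

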